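# Lock the shaker platform with its hairpin clip

## Robot

A 7-joint arm with a two-finger parallel gripper is mounted at the origin on the work surface. World frame = base frame: x ahead of the robot, y to its left, z up, the work surface at z = 0. Lengths are in m, angles in rad, forces in N, time in s.
With the tool pointing down it reaches from about 0.425 to 0.95 m from the base axis. Payload 16.7 kg.
Tool frame: the origin (TCP) lies between the finger pads; the fingertips stand 11 mm ahead of it and the grasp point (between the pads) lies 8 mm behind it; z points along the fingers, y is the line along which they close (so a half turn about z gives the same grasp; the last joint's range is limited). The gripper opens to 94 mm and grips with 3 to 60 N. Pads are 16 mm wide; open, the fingers measure 119 mm over their backs; the gripper's body (75 mm by 177 mm) begins 78 mm behind the grasp point.
Start: joints at [-1.306, 0.426, 0.074, 1.606, -0.034, 1.111, -0.067], TCP at [0.271, 0.618, 0.216] pointing down, gripper open.
Joint ranges: [-2.85, 2.85], [-0.5, 2.14], [-1.23, 1.37], [0.21, 2.46], [-1.02, 4.16], [0.16, 2.05], [-2.73, 2.73]. Speed limits (rad/s): [1.89, 1.89, 2.39, 2.39, 3.01, 3.01, 3.01].

## Interface

Orientations are given as a rotation vector (axis times angle).
In Python, from station import * gives the robot as it stands.
- The arm moves only by the tool jog_arm, never from a script. Its argument "deltas" is a list of rows, each a list of 3 entries, a list of its own where there are three numbers: the shift along the world's x, y, z in mm, then the turn, a rotation vector about the world's x, y, z in degrees, then the finger opening in mm, from 0 to 94. A call has 1 to 20 rows; each row shifts and turns the commanded pose from where the row before left it; what a row does not reach is not made up. A row lasts 1/8 s, in which the tool goes at most 62.5 mm and 10.7 degrees, less where a joint would pass 70% of its speed; a pose out of reach is approached as far as the arm can. A call is refused whole if a number of a shift passes 62.5 or a number of a turn 10.7, either way. A call with a gripper value outside its range is refused whole. The fingers move at their own pace and stop on an object; "newtons" is the grip in N (left out, the last holds). Time passes only in rows, so rows that do not move let the fingers close. It gives the time, the measured TCP pose, the force, the opening and the grip force at its end, in the units of the state.
- state(): the state, without advancing time (a new reading comes with each control period).
- get_image(name): name is "side" or "top"; returns the picture (480x640x3 uint8, red, green, blue); there is no depth.
- camera_model(name): a dict with "camera_matrix" (3x3 intrinsics, pixels), "D" ([k1, k2, p1, p2, k3] as OpenCV has them; the pictures are not rectified), "rvec" (rotation vector, rad) and "tvec" (3), from world to camera coordinates, as OpenCV has them. Camera axes: x right, y down, z forward; pixel columns grow to the right and rows downward; lengths in m; the calibration is good to about 2 mm. A picture is of the moment at which its call begins. camera_model takes no time and is no camera call.
- sign_off(): hands the job in; it is judged then, once.
The state is a dict: "time_s": time; "joint_pos": joint angles; "qd": joint speeds; "effort": joint torques, N m; "ee_pos": TCP position; "eef_rot": TCP orientation; "force": force on the tool from outside, world axes, zero at the start; "wrist_torque": the same for the moment, N m; "gripper_width": finger opening in m; "finger_force": force on a finger pad.
Only numpy, scipy, OpenCV 4.12 (cv2) and the standard library are available. Lean on these libraries where they do the work, as an engineer would, in place of code of your own. Each camera call takes 0.05 s, during which the arm holds its last target. There are 200 camera calls.

## Task

Pick up the steel hairpin clip by its orange tab, lay it flat on the shaker's platform in front of the centre post, and push it sideways onto the post, under the post's head, until its narrow throat snaps past the shank and it is fully home, its back bend against the shank; then let go and move clear. Push firmly but with feeling: never press on the shaker with more than about 20 N, and leave the other things on the bench where they are.

Things in the scene. Friction and masses are not known exactly. Their poses are not given: they have to be found in the camera images.
- clip: Sprung-steel hairpin clip of 6 mm wire lying flat, with an upright orange tab at its back; 103 mm long, 36 mm wide, 84 g. Origin on its underside, below where the shank's axis is when home; +x out of the open mouth (the way it is pushed), z up. Along x: tab -57 to -31 mm, inner edge of the back bend (its stop) -7.6, throat (8 mm between the wires) +17, flared tips +46, mouth 24 mm wide inside.
- clip_grip (a point): Centre of the orange tab, 26 mm above the clip's underside. The tab is 12 mm wide (clip y), 26 mm long (clip x) and 52 mm tall; grasp it across its 12 mm. Same axes as the clip.
- clip_eye (a point): Where the shank's axis is when the clip is home (0.6 mm before the back bend meets the shank), at the middle of the wire, 3 mm above the underside; 44 mm ahead of the tab's centre along the clip's +x. Same axes as the clip.
- leg_l (a joint): How far the clip's left leg (+y) is sprung open, rad; 0 is relaxed; it springs shut by itself. Both legs together must open about 0.23 rad for the shank to pass the throat; both are near 0 again once the throat is past, or while it is clear of the post.
- leg_r (a joint): The same for the right leg (-y). Passing the throat takes a push of about 4 to 8 N, which drops to a pull as the legs snap shut; about 8 mm of easy sliding follow, then the back bend meets the rigid shank and the force rises steeply: home.
- shaker: White orbital shaker fixed to the bench, 260 x 250 mm, with a 230 mm square flat aluminium platform, its top 88 mm above the bench. Origin at the centre of its underside; +x away from its control panel. A blue tube rack stands on its far part (64 to 100 mm beyond the post, 70 mm tall); the panel's side (-x) is free: push the clip in towards +x.
- post_nominal (a point): Middle of the shaker, at the height of the platform's top. The post is near it: the platform has halted anywhere in its small orbit, so the post's axis is up to 12 mm off this point in x and 3 mm in y (shaker axes) and holds still. Dark steel post: shank 14 mm thick and 13 mm tall, then a 26 mm wide head, top 21 mm above the platform; the clip slides flat below it, 7 mm to spare.
- dish: Small round dish of pale agar, 60 mm across, 18 mm high; a bystander. Origin at the centre of its underside.
- jar: Small jar with a blue cap, 48 mm across, 60 mm high; a bystander. Origin under its centre.
- reagent: Amber bottle with a blue cap, 68 mm across, 160 mm high; a bystander. Origin under its centre.
- collar: Spare dark steel ring, 34 mm across, 12 mm high; a bystander. Origin under its centre.
- marker: Blue marker pen lying down, 14 mm thick, 130 mm long; a bystander. Origin on its underside.
- beaker: Clear empty beaker, 70 mm across, 90 mm high; a bystander. Origin under its centre.
Things that resemble listed ones, but are neither listed nor needed, are in the scene too. What is meant by the clip is not black or blue, and is the smaller of those in its own colour.

How it is judged:
On the way, in this order (a step that is already met when the one before it is completed fails the run):
1. the clip is at the platform, level with the shank (horizontal distance between clip_eye and post_nominal below 0.09 m and z of clip_eye in the frame of shaker between 0.086 and 0.1 m), for 0.1 s.
2. the clip's leg is sprung open by the post's shank (value of joint any of leg_l, leg_r above 0.08 rad and z of clip_eye in the frame of shaker below 0.1 m and horizontal distance between clip_eye and post_shank below 0.035 m and contact force between clip and shaker above 1 N).
At the end, for the whole second after the job is handed in: The clip is snapped on, fully home and let go: clip_eye within 2.2 mm of the shank's axis, both legs shut again (under 0.03 rad), wire on the platform under the head (eye -2 to +10 mm from the platform top), flat within 0.12 rad, at rest (horizontal distance between clip_eye and post_shank below 0.0022 m and z of clip_eye in the frame of shaker between 0.086 and 0.098 m and value of joint each of leg_l, leg_r below 0.03 rad and angle between clip's own z axis and vertical below 0.12 rad and linear speed of clip below 0.02 m/s and contact force between the fingers and clip below 0.1 N); the robot touches nothing.
It fails at once if the clip or the robot presses on the shaker with more than 25 N (contact force between any of clip, the arm, the fingers and shaker above 25 N).
It fails at once if another thing on the bench is pushed away by more than 30 mm (distance of any of dish, jar, reagent, collar, marker, beaker from where it was at the start of the episode above 0.03 m).
It also fails if it takes over 72 s, if anything falls off the work surface, if the arm or the gripper's body presses on something with over 40 N, if the wrist force passes 120 N, or if a joint passes its speed limit or range.

## Working session

There is one attempt and no reset: what is moved stays moved. The work goes in short steps, Python scripts to look and compute and a tool call to move; the robot and the scene stay as the last step left them, time stands still between calls to the robot, and variables do not carry over. Pictures are saved under pics/ and viewed, at most 10 in all, crops included, and the job is handed in when it is done.

Besides the shell and the picture viewer there is one more tool, called after "Call:" as name([rows], argument=value, ...), one row to a line, values as JSON. jog_arm: Moves the arm, as the interface text tells. Its arguments: {"type":"object","properties":{"deltas":{"type":"array"},"newtons":{"type":"number"}},"required":["deltas"]}

```bash
mkdir -p pics; python3 - <<'E'
from station import *
import cv2
for n in ("top","side"):
    im=get_image(n); cv2.imwrite(f"pics/{n}0.png",im[:,:,::-1])
    print(camera_model(n))
print(state())
E
```

```text
{'camera_matrix': array([[623.86307394,   0.        , 325.43932889],
       [  0.        , 623.86307394, 237.04609569],
       [  0.        ,   0.        ,   1.        ]]), 'D': array([-0.19607401,  0.        ,  0.        ,  0.        ,  0.        ]), 'rvec': array([ 2.17488887, -2.1918911 ,  0.09501215]), 'tvec': array([-0.10024836,  0.51032802,  1.87418207])}
{'camera_matrix': array([[535.7890103,   0.       , 314.8344506],
       [  0.       , 535.7890103, 239.6920836],
       [  0.       ,   0.       ,   1.       ]]), 'D': array([0.03029418, 0.        , 0.        , 0.        , 0.        ]), 'rvec': array([ 2.30172145, -0.76068927,  0.30962332]), 'tvec': array([-0.46316025,  0.23269255,  1.39464989])}
{'time_s': 0.1, 'joint_pos': array([-1.30652905,  0.42667024,  0.07383573,  1.60652568, -0.03412432,
        1.11079563, -0.06711386]), 'qd': array([-2.30264454e-04,  1.43849963e-04, -5.61341205e-05, -1.75147584e-03,
       -5.28883766e-04, -2.13440939e-03,  7.18443888e-04]), 'effort': array([ 8.01234331e-03, -9.37472677e+01,  3.67625222e+00, -4.55030787e+01,
       -4.88144893e-02,  1.68140192e-02,  6.20448486e-05]), 'ee_pos': array([0.27124728, 0.61769145, 0.21585223]), 'eef_rot': array([-6.45341326e-01, -3.07440719e+00,  1.76793653e-03]), 'force': array([ 0.01199723, -0.29782545, -0.14558407]), 'wrist_torque': array([0.04201123, 0.04458534, 0.01907008]), 'finger_force': 0.0, 'gripper_width': 0.09370389786154082}
```

View pics/top0.png

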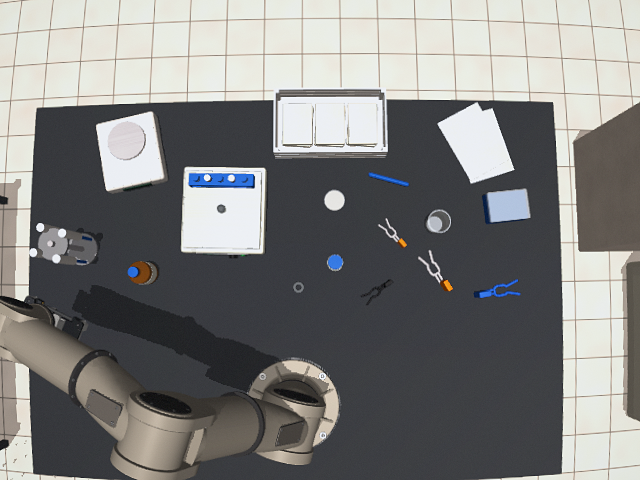

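View pics/side0.png

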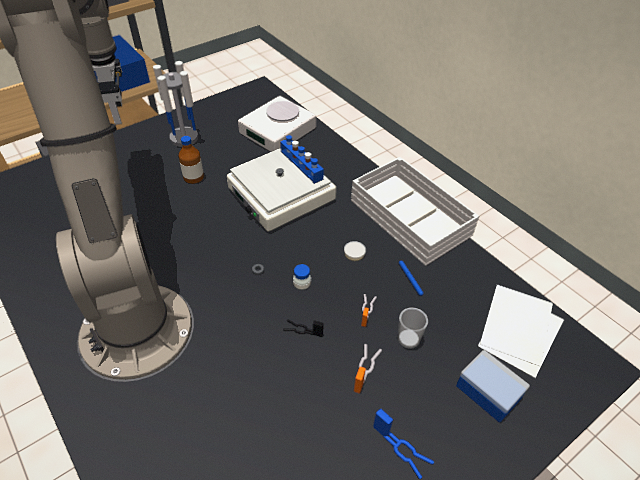

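```bash
cat > h.py <<'E'
import cv2, numpy as np
from station import *
def cast(n,uv,z):
    c=camera_model(n); R=cv2.Rodrigues(c["rvec"])[0]; t=c["tvec"]
    p=cv2.undistortPoints(np.float64(uv).reshape(-1,1,2),c["camera_matrix"],c["D"]).reshape(-1,2)
    d=np.c_[p,np.ones(len(p))]@R; o=-R.T@t
    return (o+d*((z-o[2])/d[:,2])[:,None])
def proj(n,P):
    c=camera_model(n)
    return cv2.projectPoints(np.float64(P).reshape(-1,1,3),c["rvec"],c["tvec"],c["camera_matrix"],c["D"])[0].reshape(-1,2)
def tri(uvt,uvs):
    A=[];b=[];os=[]
    for n,uv in(("top",uvt),("side",uvs)):
        a=cast(n,[uv],0.)[0]; e=cast(n,[uv],.2)[0]; d=(e-a)/np.linalg.norm(e-a)
        M=np.eye(3)-np.outer(d,d); A.append(M); b.append(M@a)
    X=np.linalg.lstsq(np.vstack(A),np.hstack(b),rcond=None)[0]
    return X, [np.linalg.norm(A[i]@X-b[i]) for i in(0,1)]
def blobs(m,minA=5):
    k,l,s,c=cv2.connectedComponentsWithStats(m.astype(np.uint8))
    return [(i,s[i],c[i]) for i in range(1,k) if s[i,4]>=minA],l
E
python3 - <<'E'
from h import *
T=cv2.imread("pics/top0.png"); S=cv2.imread("pics/side0.png")
def crop(I,x0,y0,w,h,f): return cv2.resize(I[y0:y0+h,x0:x0+w],(w*f,h*f),interpolation=cv2.INTER_CUBIC)
a=crop(T,370,210,80,60,5); b=crop(S,340,280,80,60,5); c=crop(T,181,160,88,66,4); d=crop(S,225,130,112,66,4)
o=np.zeros((600,800,3),np.uint8); o[:300,:400]=a;o[:300,400:]=b;o[300:564,:352]=c;o[300:564,352:800]=d
cv2.imwrite("pics/crop1.png",o)
for n,I in(("top",T),("side",S)):
    h=cv2.cvtColor(I,cv2.COLOR_BGR2HSV)
    m=(h[...,0]>5)&(h[...,0]<20)&(h[...,1]>190)&(h[...,2]>120)
    bl,l=blobs(m,15)
    for i,s,c in bl: print(n,s,c,cast(n,[c],.052 if n=="top" else .026))
E
```

```text
top [398 239   9   8  39] [402.02564103 242.43589744] [[ 0.48908763 -0.33337923  0.052     ]]
top [131 271  17  12  54] [139.11111111 278.12962963] [[0.38665126 0.46035524 0.052     ]]
top [443 280  10  11  59] [447.42372881 285.13559322] [[ 0.35958139 -0.46866617  0.052     ]]
side [179 148  19  12 137] [186.91240876 154.49635036] [[0.43161566 0.53519812 0.026     ]]
side [362 307   7  19  69] [364.71014493 315.8115942 ] [[ 0.49170503 -0.33277203  0.026     ]]
side [355 367  10  25 150] [359.16 378.2 ] [[ 0.36530849 -0.46062084  0.026     ]]
```

View pics/crop1.png

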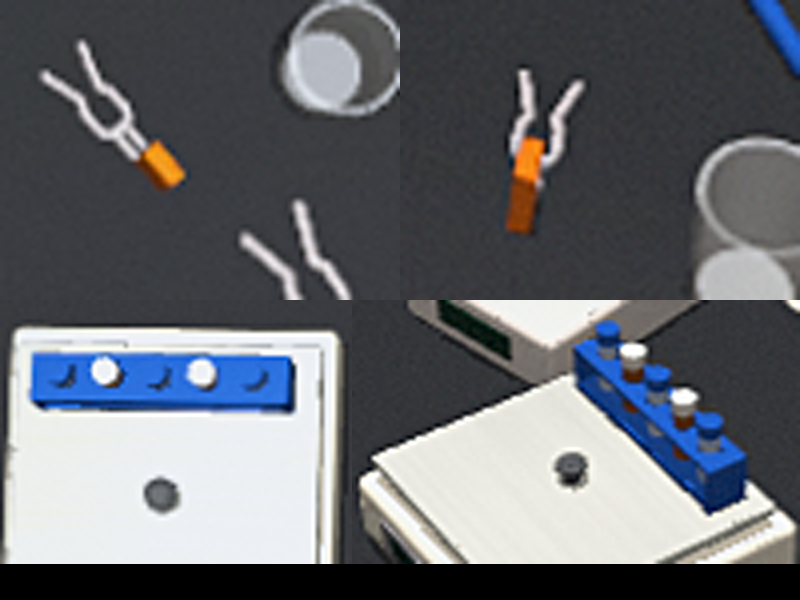

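```bash
python3 - <<'E'
from h import *
T=cv2.imread("pics/top0.png"); S=cv2.imread("pics/side0.png")
# wires
for n,I,(x0,y0,x1,y1) in(("top",T,(372,212,404,244)),("side",S,(360,290,379,318))):
    g=I.min(axis=2).astype(float); m=np.zeros(g.shape,bool); m[y0:y1,x0:x1]=(g>110)[y0:y1,x0:x1]
    v,u=np.nonzero(m); P=cast(n,np.c_[u,v],.003)[:,:2]
    c=P.mean(0); w,V=np.linalg.eigh(np.cov(P.T)); a=V[:,1]; 
    if a[0]<0:a=-a
    s=(P-c)@a; q=(P-c)@np.array([-a[1],a[0]])
    print(n,len(u),"c",c,"yaw",np.degrees(np.arctan2(a[1],a[0])),"s",s.min(),s.max(),"q",q.min(),q.max())
    tip=P[s>s.max()-.012]; print(" tipmid-ish",c+a*s.max())
    # tips: split by q
    for sg in(1,-1):
        k=(q*sg>0.004); j=np.argsort(-s[k])[:4]; print("  leg",sg,P[k][j].mean(0))
# post head
out=[]
for n,I,(x0,y0,x1,y1) in(("top",T,(210,195,232,222)),("side",S,(265,160,295,182))):
    g=I.max(axis=2); m=np.zeros(g.shape,bool); m[y0:y1,x0:x1]=(g<130)[y0:y1,x0:x1]
    for i,s,c in blobs(m,8)[0]: print(n,s,c,cast(n,[c],.109)); 
# platform/shaker direction
h=cv2.cvtColor(T,cv2.COLOR_BGR2HSV)
m=np.zeros(h.shape[:2],np.uint8); m[160:200,180:268]=((h[...,0]>100)&(h[...,0]<130)&(h[...,1]>150))[160:200,180:268]
cn=max(cv2.findContours(m,0,2)[0],key=cv2.contourArea); P=cast("top",cn.reshape(-1,2),.158)[:,:2]
r=cv2.minAreaRect(P.astype(np.float32)*1000); print("rack",r)
m=np.zeros(h.shape[:2],np.uint8); m[155:265,175:275]=((h[...,2]>150)&(h[...,1]<60))[155:265,175:275]
cn=max(cv2.findContours(m,0,2)[0],key=cv2.contourArea); P=cast("top",cn.reshape(-1,2),.08)[:,:2]
print("shaker",cv2.minAreaRect(P.astype(np.float32)*1000))
E
```

```text
top 117 c [ 0.52865665 -0.30253717] yaw 40.29318771449702 s -0.038121689926912825 0.039657150229666434 q -0.01759605152684895 0.015752843543404182
 tipmid-ish [ 0.55890495 -0.27689093]
  leg 1 [ 0.54847791 -0.26794899]
  leg -1 [ 0.56613113 -0.29142502]
side 92 c [ 0.53700872 -0.29684087] yaw 43.00519076678166 s -0.04111305802382075 0.030135559329076904 q -0.018724804131864035 0.015077684165046597
 tipmid-ish [ 0.55904661 -0.27628647]
  leg 1 [ 0.54859315 -0.26793909]
  leg -1 [ 0.56850181 -0.29099677]
top [217 205   8   8  52] [220.73076923 208.40384615] [[0.58866935 0.20158033 0.109     ]]
side [276 168   8   9  49] [279.30612245 171.85714286] [[0.58348061 0.19171688 0.109     ]]
rack ((662.8787841796875, 193.0802001953125), (188.05470275878906, 37.542755126953125), 89.20616149902344)
shaker ((587.3942260742188, 200.43150329589844), (246.99270629882812, 260.29888916015625), 88.5691909790039)
```

Three hairpins with tabs plus look-alikes: the steel/orange one at top (393,235) with its tab at (402,242), the steel/orange one at top (436,272), the black one (377,291) and the blue one (497,289). The first is the smaller of the two in steel/orange (wire 78 mm + tab, 33 mm wide as measured), so it is the clip, and the crop confirms this. The clip's yaw is about 39.5° and its tab is at about (0.490, -0.334). The post is at about (0.588, 0.200).

```bash
python3 -c "
import numpy as np
t=np.linspace(0,1,21);a=np.radians(66.32+t*(-34.28-66.32));r=.6747+t*(.593-.6747)
p=np.round(1000*np.c_[r*np.cos(a),r*np.sin(a)]);d=np.diff(p,axis=0).astype(int)
print([[[int(x),int(y),20 if i<4 else 0],[0,0,-5.85],50] for i,(x,y) in enumerate(d)])"
```

```text
[[[51, -30, 20], [0, 0, -5.85], 50], [[48, -34, 20], [0, 0, -5.85], 50], [[45, -38, 20], [0, 0, -5.85], 50], [[41, -41, 20], [0, 0, -5.85], 50], [[37, -44, 0], [0, 0, -5.85], 50], [[32, -48, 0], [0, 0, -5.85], 50], [[28, -49, 0], [0, 0, -5.85], 50], [[24, -52, 0], [0, 0, -5.85], 50], [[18, -53, 0], [0, 0, -5.85], 50], [[14, -54, 0], [0, 0, -5.85], 50], [[9, -55, 0], [0, 0, -5.85], 50], [[4, -55, 0], [0, 0, -5.85], 50], [[0, -55, 0], [0, 0, -5.85], 50], [[-6, -54, 0], [0, 0, -5.85], 50], [[-10, -53, 0], [0, 0, -5.85], 50], [[-15, -52, 0], [0, 0, -5.85], 50], [[-19, -50, 0], [0, 0, -5.85], 50], [[-24, -48, 0], [0, 0, -5.85], 50], [[-27, -45, 0], [0, 0, -5.85], 50], [[-31, -42, 0], [0, 0, -5.85], 50]]
```

Call:
jog_arm([
  [[51,-30,20],[0,0,-5.85],50],
  [[48,-34,20],[0,0,-5.85],50],
  [[45,-38,20],[0,0,-5.85],50],
  [[41,-41,20],[0,0,-5.85],50],
  [[37,-44,0],[0,0,-5.85],50],
  [[32,-48,0],[0,0,-5.85],50],
  [[28,-49,0],[0,0,-5.85],50],
  [[24,-52,0],[0,0,-5.85],50],
  [[18,-53,0],[0,0,-5.85],50],
  [[14,-54,0],[0,0,-5.85],50],
  [[9,-55,0],[0,0,-5.85],50],
  [[4,-55,0],[0,0,-5.85],50],
  [[0,-55,0],[0,0,-5.85],50],
  [[-6,-54,0],[0,0,-5.85],50],
  [[-10,-53,0],[0,0,-5.85],50],
  [[-15,-52,0],[0,0,-5.85],50],
  [[-19,-50,0],[0,0,-5.85],50],
  [[-24,-48,0],[0,0,-5.85],50],
  [[-27,-45,0],[0,0,-5.85],50],
  [[-31,-42,0],[0,0,-5.85],50],
], newtons=30)

```text
time_s: 2.6
ee_pos: [0.4893, -0.3353, 0.2963]
eef_rot: [-2.96, -1.051, 0.0]
force: [0.1, 0.2, 0.6]
gripper_width: 0.05
finger_force: 0.0
```

Call:
jog_arm([
  [[1,1,-50],[0,0,0],50],
  [[0,0,-50],[0,0,0],50],
  [[0,0,-50],[0,0,0],50],
  [[0,0,-50],[0,0,0],50],
  [[0,0,-30],[0,0,0],50],
  [[0,0,-20],[0,0,0],50],
  [[0,0,-16],[0,0,0],50],
  [[0,0,-8],[0,0,0],50],
  [[0,0,0],[0,0,0],50],
  [[0,0,0],[0,0,0],50],
])

```text
time_s: 3.85
ee_pos: [0.4919, -0.3333, 0.0232]
eef_rot: [2.958, 1.056, 0.001]
force: [0.9, -0.2, 0.6]
gripper_width: 0.0499
finger_force: 0.0
```

```bash
python3 - <<'E'
from h import *
a=get_image("top")[:,:,::-1];b=get_image("side")[:,:,::-1]
cv2.imwrite("pics/t1.png",a);cv2.imwrite("pics/s1.png",b)
f=lambda I,x,y:cv2.resize(I[y:y+75,x:x+50],(400,600),interpolation=cv2.INTER_CUBIC)
cv2.imwrite("pics/c2.png",np.hstack([f(a,372,200),f(b,340,270)]))
E
```

```text
(no output)
```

View pics/c2.png

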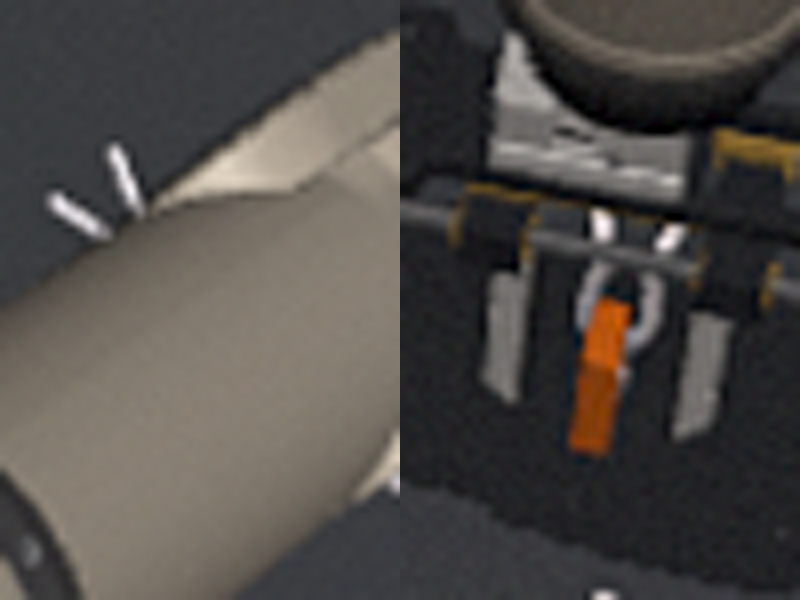

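The tab (side view, about (365,317)) sits midway between the two fingers, and the wires point away as expected. Closing and lifting.

Call:
jog_arm([
  [[0,0,0],[0,0,0],0],
  [[0,0,0],[0,0,0],0],
  [[0,0,0],[0,0,0],0],
  [[0,0,0],[0,0,0],0],
  [[0,0,0],[0,0,0],0],
  [[0,0,0],[0,0,0],0],
  [[0,0,10],[0,0,0],0],
  [[0,0,30],[0,0,0],0],
  [[0,0,50],[0,0,0],0],
  [[0,0,50],[0,0,0],0],
  [[0,0,50],[0,0,0],0],
  [[0,0,40],[0,0,0],0],
  [[0,0,0],[0,0,0],0],
  [[0,0,0],[0,0,0],0],
], newtons=30)

```text
time_s: 5.7
ee_pos: [0.4911, -0.3326, 0.252]
eef_rot: [-2.958, -1.056, 0.0]
force: [-0.3, 0.6, -0.7]
gripper_width: 0.0116
finger_force: 30.0
```

```bash
python3 -c "
import numpy as np
t=np.linspace(0,1,17);a=np.radians(-34.11+t*(22.7+34.11));r=.5931+t*(.518-.5931)
p=np.round(1000*np.c_[r*np.cos(a),r*np.sin(a)]);d=np.diff(p,axis=0).astype(int)
print([[[int(x),int(y),0],[0,0,-2.5],0] for i,(x,y) in enumerate(d)])"
```

```text
[[[16, 34, 0], [0, 0, -2.5], 0], [[13, 34, 0], [0, 0, -2.5], 0], [[11, 35, 0], [0, 0, -2.5], 0], [[9, 34, 0], [0, 0, -2.5], 0], [[7, 36, 0], [0, 0, -2.5], 0], [[4, 35, 0], [0, 0, -2.5], 0], [[2, 35, 0], [0, 0, -2.5], 0], [[0, 35, 0], [0, 0, -2.5], 0], [[-3, 34, 0], [0, 0, -2.5], 0], [[-4, 34, 0], [0, 0, -2.5], 0], [[-7, 34, 0], [0, 0, -2.5], 0], [[-8, 32, 0], [0, 0, -2.5], 0], [[-11, 32, 0], [0, 0, -2.5], 0], [[-12, 31, 0], [0, 0, -2.5], 0], [[-14, 29, 0], [0, 0, -2.5], 0], [[-16, 29, 0], [0, 0, -2.5], 0]]
```

Call:
jog_arm([
  [[16,34,0],[0,0,-2.5],0],
  [[13,34,0],[0,0,-2.5],0],
  [[11,35,0],[0,0,-2.5],0],
  [[9,34,0],[0,0,-2.5],0],
  [[7,36,0],[0,0,-2.5],0],
  [[4,35,0],[0,0,-2.5],0],
  [[2,35,0],[0,0,-2.5],0],
  [[0,35,0],[0,0,-2.5],0],
  [[-3,34,0],[0,0,-2.5],0],
  [[-4,34,0],[0,0,-2.5],0],
  [[-7,34,0],[0,0,-2.5],0],
  [[-8,32,0],[0,0,-2.5],0],
  [[-11,32,0],[0,0,-2.5],0],
  [[-12,31,0],[0,0,-2.5],0],
  [[-14,29,0],[0,0,-2.5],0],
  [[-16,29,0],[0,0,-2.5],0],
  [[0,0,-30],[0,0,0],0],
  [[0,0,-40],[0,0,0],0],
  [[0,0,-40],[0,0,0],0],
  [[0,0,-15],[0,0,0],0],
])

```text
time_s: 8.2
ee_pos: [0.4769, 0.1988, 0.1249]
eef_rot: [3.138, -0.02, -0.005]
force: [-0.0, 0.2, 0.6]
gripper_width: 0.0122
finger_force: 30.0
```

```bash
python3 - <<'E'
from h import *
a=get_image("top")[:,:,::-1];b=get_image("side")[:,:,::-1]
cv2.imwrite("pics/t2.png",a);cv2.imwrite("pics/s2.png",b)
f=lambda I,x,y:cv2.resize(I[y:y+80,x:x+53],(400,600),interpolation=cv2.INTER_CUBIC)
cv2.imwrite("pics/c3.png",np.hstack([f(a,195,180),f(b,250,150)]))
print(state()["ee_pos"],state()["eef_rot"],state()["force"])
E
```

```text
[0.47766333 0.19914275 0.12619107] [ 3.13909147 -0.02051438 -0.00328965] [ 0.78001479  0.15692451 -0.02483784]
```

View pics/c3.png

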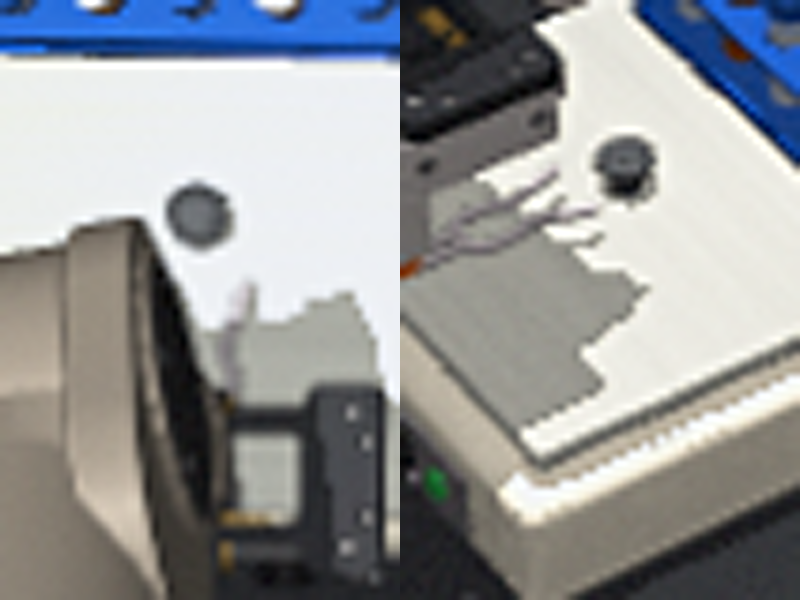

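```bash
python3 - <<'E'
from h import *
S=lambda X,Y:[250+X/7.547-.5+.07,150+Y/7.5-.5+.07]
Tt=lambda X,Y:[195+X/7.547-.43,180+Y/7.5-.43]
print("side tips",cast("side",[S(156,172),S(197,211)],.1058), "post",cast("side",[S(226,156)],.109))
print("top rtip",cast("top",[Tt(250,287)],.1058),"post",cast("top",[Tt(199,215)],.109))
P=[.4777+.09,.1991,.1058]; print(proj("top",[P]),proj("side",[P]))
# head mask both views, finer
for n,f,(x0,y0,x1,y1) in(("top","pics/t2.png",(212,200,230,219)),("side","pics/s2.png",(272,162,290,180))):
    g=255-cv2.imread(f).max(axis=2).astype(float); w=np.clip(g-60,0,100)
    m=np.zeros_like(g); m[y0:y1,x0:x1]=w[y0:y1,x0:x1]
    v,u=np.mgrid[:480,:640]; c=[(m*u).sum()/m.sum(),(m*v).sum()/m.sum()]; print(n,c,cast(n,[c],.109),cast(n,[c],.105))
    for z,r in ((.109,.013),):
        for q in ([.588,.2,z],): print(" proj",proj(n,[q]))
E
```

```text
side tips [[0.56112644 0.20885415 0.1058    ]
 [0.56106134 0.17877278 0.1058    ]] post [[0.58797947 0.19716695 0.109     ]]
top rtip [[0.56110956 0.18133467 0.1058    ]] post [[0.58915528 0.20097269 0.109     ]]
[[221.68754586 215.65212565]] [[273.76962459 173.35444809]]
top [np.float64(217.7869108313391), np.float64(211.14171262095516)] [[0.58069967 0.21020081 0.109     ]] [[0.58119614 0.21087065 0.105     ]]
 proj [[221.26437769 208.62566087]]
side [np.float64(279.2744707798082), np.float64(172.31083770580784)] [[0.58219366 0.19000177 0.109     ]] [[0.58471717 0.19397825 0.105     ]]
 proj [[279.00564132 169.88629536]]
```

Call:
jog_arm([
  [[0,4,-6],[0,0,0],0],
  [[0,0,-5],[0,0,0],0],
  [[0,0,-1],[0,0,0],0],
  [[0,0,-1],[0,0,0],0],
  [[0,0,0],[0,0,0],0],
  [[0,0,0],[0,0,0],0],
])

```text
time_s: 9.05
ee_pos: [0.4785, 0.204, 0.1146]
eef_rot: [-3.141, 0.02, -0.0]
force: [0.6, 1.1, -1.1]
gripper_width: 0.0118
finger_force: 30.0
```

Call:
jog_arm([
  [[0,0,-1],[0,0,0],0],
  [[0,0,0],[0,0,0],0],
])

```text
time_s: 9.3
ee_pos: [0.4784, 0.204, 0.1134]
eef_rot: [-3.141, 0.02, 0.0]
force: [0.2, -0.4, -0.2]
gripper_width: 0.0121
finger_force: 30.0
```

Call:
jog_arm([
  [[0,0,-1],[0,0,0],0],
  [[0,0,0],[0,0,0],0],
])

```text
time_s: 9.55
ee_pos: [0.4784, 0.2039, 0.1124]
eef_rot: [3.141, -0.02, -0.0]
force: [-0.7, -0.1, -0.5]
gripper_width: 0.0118
finger_force: 30.0
```

Call:
jog_arm([
  [[0,0,-0.7],[0,0,0],0],
  [[0,0,0],[0,0,0],0],
])

```text
time_s: 9.8
ee_pos: [0.4784, 0.204, 0.1117]
eef_rot: [3.142, -0.02, -0.0]
force: [-0.5, -0.5, -0.1]
gripper_width: 0.012
finger_force: 30.0
```

```bash
python3 - <<'E'
from h import *
a=get_image("top")[:,:,::-1];b=get_image("side")[:,:,::-1]
cv2.imwrite("pics/t3.png",a);cv2.imwrite("pics/s3.png",b)
f=lambda I,x,y:cv2.resize(I[y:y+60,x:x+40],(400,600),interpolation=cv2.INTER_CUBIC)
cv2.imwrite("pics/c4.png",np.hstack([f(a,202,190),f(b,252,150)]))
print(state()["ee_pos"],state()["eef_rot"],state()["force"])
E
```

```text
[0.4783894  0.2039831  0.11174255] [-3.14152197e+00  1.95324353e-02  5.17267091e-05] [ 0.45548334 -0.27703299 -1.60001018]
```

View pics/c4.png

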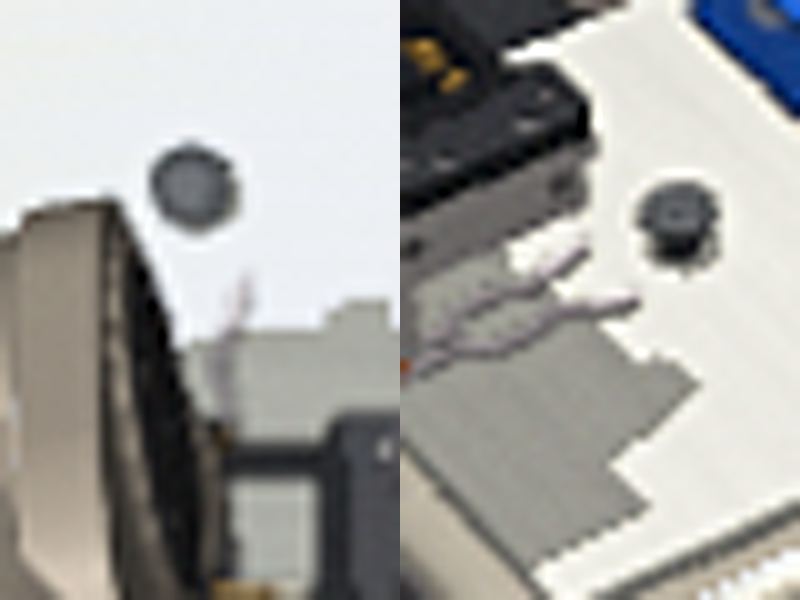

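```bash
python3 - <<'E'
from h import *
k=-.45
print(cast("side",[[252+18.8+k,150+24.8+k],[252+23.7+k,150+30.2+k]],.0915),cast("side",[[252+27.8+k,150+21.1+k]],.109))
print(cast("top",[[202+24.6+k,190+27.8+k]],.0915),cast("top",[[202+19.5+k,190+18.8+k]],.109))
E
```

```text
[[0.56523131 0.21572544 0.0915    ]
 [0.56335751 0.18561969 0.0915    ]] [[0.58681477 0.19636814 0.109     ]]
[[0.56421033 0.18809721 0.0915    ]] [[0.58881815 0.20063956 0.109     ]]
```

Call:
jog_arm([
  [[0,-3,-0.5],[0,0,0],0],
  [[5,0,0],[0,0,0],0],
  [[5,0,0],[0,0,0],0],
  [[5,0,0],[0,0,0],0],
  [[5,0,0],[0,0,0],0],
  [[5,0,0],[0,0,0],0],
  [[4,0,0],[0,0,0],0],
  [[0,0,0],[0,0,0],0],
  [[0,0,0],[0,0,0],0],
])

```text
time_s: 11.02
ee_pos: [0.5073, 0.201, 0.1112]
eef_rot: [-3.142, 0.02, 0.0]
force: [-0.1, 0.3, -1.0]
gripper_width: 0.0117
finger_force: 30.0
```

Call:
jog_arm([
  [[2,0,0],[0,0,0],0],
  [[2,0,0],[0,0,0],0],
  [[1,0,0],[0,0,0],0],
  [[0,0,0],[0,0,0],0],
])

```text
time_s: 11.52
ee_pos: [0.5125, 0.201, 0.1112]
eef_rot: [-3.142, 0.02, -0.0]
force: [-1.0, 0.1, -0.6]
gripper_width: 0.0116
finger_force: 30.0
```

Call:
jog_arm([
  [[2,0,0],[0,0,0],0],
  [[1,0,0],[0,0,0],0],
  [[0,0,0],[0,0,0],0],
])

```text
time_s: 11.9
ee_pos: [0.5155, 0.2012, 0.1113]
eef_rot: [-3.141, 0.019, -0.0]
force: [0.4, 2.3, -1.1]
gripper_width: 0.0118
finger_force: 30.0
```

Call:
jog_arm([
  [[0,1,0],[0,0,0],0],
  [[0,0,0],[0,0,0],0],
  [[0,0,0],[0,0,0],0],
])

```text
time_s: 12.28
ee_pos: [0.5154, 0.2019, 0.1113]
eef_rot: [3.141, -0.02, 0.0]
force: [0.6, 0.5, -0.2]
gripper_width: 0.012
finger_force: 30.0
```

Call:
jog_arm([
  [[1,0,0],[0,0,0],0],
  [[1,0,0],[0,0,0],0],
  [[0,0,0],[0,0,0],0],
])

```text
time_s: 12.65
ee_pos: [0.5175, 0.2021, 0.1113]
eef_rot: [-3.141, 0.019, -0.0]
force: [-0.4, 2.1, -0.6]
gripper_width: 0.012
finger_force: 30.0
```

Call:
jog_arm([
  [[0,2,0],[0,0,0],0],
  [[1,0,0],[0,0,0],0],
  [[1,0,0],[0,0,0],0],
  [[0,0,0],[0,0,0],0],
  [[0,0,0],[0,0,0],0],
])

```text
time_s: 13.28
ee_pos: [0.5195, 0.2038, 0.1113]
eef_rot: [3.142, -0.02, 0.0]
force: [-0.1, -0.9, -0.6]
gripper_width: 0.0117
finger_force: 30.0
```

Call:
jog_arm([
  [[1,0,0],[0,0,0],0],
  [[1,0,0],[0,0,0],0],
  [[0,0,0],[0,0,0],0],
  [[0,0,0],[0,0,0],0],
])

```text
time_s: 13.78
ee_pos: [0.5214, 0.2039, 0.1112]
eef_rot: [3.141, -0.02, -0.0]
force: [-0.8, -2.5, -1.6]
gripper_width: 0.0117
finger_force: 30.0
```

Call:
jog_arm([
  [[0,-0.8,0],[0,0,0],0],
  [[1,0,0],[0,0,0],0],
  [[1,0,0],[0,0,0],0],
  [[0,0,0],[0,0,0],0],
  [[0,0,0],[0,0,0],0],
])

```text
time_s: 14.4
ee_pos: [0.5234, 0.2033, 0.1112]
eef_rot: [-3.141, 0.019, -0.0]
force: [-3.0, -0.1, -3.3]
gripper_width: 0.0118
finger_force: 30.0
```

Call:
jog_arm([
  [[1,0,0],[0,0,0],0],
  [[1,0,0],[0,0,0],0],
  [[0,0,0],[0,0,0],0],
  [[0,0,0],[0,0,0],0],
])

```text
time_s: 14.9
ee_pos: [0.5254, 0.2032, 0.1112]
eef_rot: [-3.142, 0.02, 0.0]
force: [-3.7, 0.3, -2.8]
gripper_width: 0.012
finger_force: 30.0
```

Call:
jog_arm([
  [[1,0,0],[0,0,0],0],
  [[1,0,0],[0,0,0],0],
  [[0,0,0],[0,0,0],0],
  [[0,0,0],[0,0,0],0],
])

```text
time_s: 15.4
ee_pos: [0.527, 0.2031, 0.1111]
eef_rot: [3.141, -0.019, -0.001]
force: [-5.5, 1.0, -3.1]
gripper_width: 0.0118
finger_force: 30.0
```

Call:
jog_arm([
  [[1,0,0],[0,0,0],0],
  [[1,0,0],[0,0,0],0],
  [[0,0,0],[0,0,0],0],
  [[0,0,0],[0,0,0],0],
])

```text
time_s: 15.9
ee_pos: [0.5296, 0.2032, 0.1114]
eef_rot: [-3.141, 0.02, -0.001]
force: [-3.8, 0.7, 0.5]
gripper_width: 0.0118
finger_force: 30.0
```

Call:
jog_arm([
  [[1,0,0],[0,0,0],0],
  [[1,0,0],[0,0,0],0],
  [[0,0,0],[0,0,0],0],
  [[0,0,0],[0,0,0],0],
])

```text
time_s: 16.4
ee_pos: [0.5321, 0.2032, 0.1115]
eef_rot: [-3.141, 0.02, -0.002]
force: [1.0, 0.8, -1.0]
gripper_width: 0.0115
finger_force: 30.0
```

Call:
jog_arm([
  [[1,0,0],[0,0,0],0],
  [[1,0,0],[0,0,0],0],
  [[0,0,0],[0,0,0],0],
  [[0,0,0],[0,0,0],0],
])

```text
time_s: 16.9
ee_pos: [0.5344, 0.2032, 0.1117]
eef_rot: [-3.141, 0.02, -0.003]
force: [5.3, -0.4, -0.7]
gripper_width: 0.0118
finger_force: 30.0
```

Call:
jog_arm([
  [[1,0,0],[0,0,0],0],
  [[1,0,0],[0,0,0],0],
  [[0,0,0],[0,0,0],0],
  [[0,0,0],[0,0,0],0],
])

```text
time_s: 17.4
ee_pos: [0.536, 0.2032, 0.1115]
eef_rot: [-3.141, 0.02, -0.002]
force: [6.2, -0.2, 0.7]
gripper_width: 0.0121
finger_force: 30.0
```

Call:
jog_arm([
  [[1,0,0],[0,0,0],0],
  [[1,0,0],[0,0,0],0],
  [[0,0,0],[0,0,0],0],
  [[0,0,0],[0,0,0],0],
])

```text
time_s: 17.9
ee_pos: [0.5378, 0.2032, 0.1113]
eef_rot: [-3.141, 0.02, -0.001]
force: [5.3, -0.2, -2.3]
gripper_width: 0.0118
finger_force: 30.0
```

Call:
jog_arm([
  [[1,0,0],[0,0,0],0],
  [[0,0,0],[0,0,0],0],
  [[0,0,0],[0,0,0],0],
])

```text
time_s: 18.27
ee_pos: [0.5385, 0.2031, 0.1112]
eef_rot: [3.141, -0.02, 0.0]
force: [6.0, 0.1, -2.1]
gripper_width: 0.0123
finger_force: 30.0
```

Call:
jog_arm([
  [[1,0,0],[0,0,0],0],
  [[0,0,0],[0,0,0],0],
  [[0,0,0],[0,0,0],0],
])

```text
time_s: 18.65
ee_pos: [0.5392, 0.2032, 0.1112]
eef_rot: [3.141, -0.019, -0.001]
force: [0.9, -0.6, -1.0]
gripper_width: 0.0117
finger_force: 30.0
```

Call:
jog_arm([
  [[1,0,0],[0,0,0],0],
  [[1,0,0],[0,0,0],0],
  [[1,0,0],[0,0,0],0],
  [[0,0,0],[0,0,0],0],
  [[0,0,0],[0,0,0],0],
])

```text
time_s: 19.27
ee_pos: [0.5424, 0.2032, 0.1112]
eef_rot: [-3.141, 0.02, 0.0]
force: [-0.2, -0.1, -0.3]
gripper_width: 0.012
finger_force: 30.0
```

Call:
jog_arm([
  [[1,0,0],[0,0,0],0],
  [[0,0,0],[0,0,0],0],
  [[0,0,0],[0,0,0],0],
])

```text
time_s: 19.65
ee_pos: [0.5434, 0.2032, 0.1113]
eef_rot: [-3.141, 0.02, -0.0]
force: [0.2, -0.5, -0.8]
gripper_width: 0.0115
finger_force: 30.0
```

Call:
jog_arm([
  [[1,0,0],[0,0,0],0],
  [[0,0,0],[0,0,0],0],
  [[0,0,0],[0,0,0],0],
])

```text
time_s: 20.02
ee_pos: [0.5444, 0.2032, 0.1113]
eef_rot: [-3.141, 0.02, -0.0]
force: [0.0, -0.2, -0.9]
gripper_width: 0.0118
finger_force: 30.0
```

Call:
jog_arm([
  [[0.7,0,0],[0,0,0],0],
  [[0,0,0],[0,0,0],0],
  [[0,0,0],[0,0,0],0],
])

```text
time_s: 20.4
ee_pos: [0.5451, 0.2032, 0.1112]
eef_rot: [-3.142, 0.019, -0.0]
force: [0.6, -0.0, -1.4]
gripper_width: 0.0114
finger_force: 30.0
```

Call:
jog_arm([
  [[0.7,0,0],[0,0,0],0],
  [[0,0,0],[0,0,0],0],
  [[0,0,0],[0,0,0],0],
])

```text
time_s: 20.78
ee_pos: [0.5458, 0.2032, 0.1113]
eef_rot: [-3.141, 0.02, -0.0]
force: [-0.1, 0.2, 0.5]
gripper_width: 0.0117
finger_force: 30.0
```

Call:
jog_arm([
  [[0.7,0,0],[0,0,0],0],
  [[0,0,0],[0,0,0],0],
  [[0,0,0],[0,0,0],0],
])

```text
time_s: 21.15
ee_pos: [0.5465, 0.2032, 0.1113]
eef_rot: [-3.142, 0.02, -0.0]
force: [-0.6, 0.7, -1.1]
gripper_width: 0.012
finger_force: 30.0
```

Call:
jog_arm([
  [[0.7,0,0],[0,0,0],0],
  [[0,0,0],[0,0,0],0],
  [[0,0,0],[0,0,0],0],
])

```text
time_s: 21.52
ee_pos: [0.5472, 0.2032, 0.1113]
eef_rot: [-3.141, 0.02, 0.0]
force: [0.5, 0.4, -0.1]
gripper_width: 0.0115
finger_force: 30.0
```

Call:
jog_arm([
  [[0.7,0,0],[0,0,0],0],
  [[0,0,0],[0,0,0],0],
  [[0,0,0],[0,0,0],0],
])

```text
time_s: 21.9
ee_pos: [0.5479, 0.2032, 0.1113]
eef_rot: [-3.141, 0.02, -0.0]
force: [0.3, -0.5, -1.6]
gripper_width: 0.0117
finger_force: 30.0
```

Call:
jog_arm([
  [[0.7,0,0],[0,0,0],0],
  [[0,0,0],[0,0,0],0],
  [[0,0,0],[0,0,0],0],
])

```text
time_s: 22.28
ee_pos: [0.5486, 0.2032, 0.1113]
eef_rot: [-3.141, 0.019, -0.0]
force: [0.4, 0.6, 0.1]
gripper_width: 0.0118
finger_force: 30.0
```

Call:
jog_arm([
  [[0.7,0,0],[0,0,0],0],
  [[0,0,0],[0,0,0],0],
  [[0,0,0],[0,0,0],0],
])

```text
time_s: 22.65
ee_pos: [0.5493, 0.2032, 0.1113]
eef_rot: [-3.141, 0.02, -0.0]
force: [0.5, 0.6, 0.3]
gripper_width: 0.0119
finger_force: 30.0
```

Call:
jog_arm([
  [[0.6,0,0],[0,0,0],0],
  [[0,0,0],[0,0,0],0],
  [[0,0,0],[0,0,0],0],
])

```text
time_s: 23.02
ee_pos: [0.5497, 0.2032, 0.1112]
eef_rot: [-3.141, 0.02, 0.001]
force: [-2.5, 0.3, -0.3]
gripper_width: 0.012
finger_force: 30.0
```

Call:
jog_arm([
  [[0.6,0,0],[0,0,0],0],
  [[0,0,0],[0,0,0],0],
  [[0,0,0],[0,0,0],0],
])

```text
time_s: 23.4
ee_pos: [0.5499, 0.2032, 0.1111]
eef_rot: [-3.142, 0.019, 0.002]
force: [-6.1, 0.3, 1.7]
gripper_width: 0.0119
finger_force: 30.0
```

Call:
jog_arm([
  [[0.6,0,0],[0,0,0],0],
  [[0,0,0],[0,0,0],0],
  [[0,0,0],[0,0,0],0],
])

```text
time_s: 23.78
ee_pos: [0.5501, 0.2032, 0.111]
eef_rot: [3.142, -0.019, -0.003]
force: [-8.5, 0.6, 2.4]
gripper_width: 0.0119
finger_force: 30.0
```

The force rose to 8.5 N with hardly any travel, so the clip is home. Easing off, releasing and retreating upward.

Call:
jog_arm([
  [[-0.8,0,0],[0,0,0],0],
  [[0,0,0],[0,0,0],0],
  [[0,0,0],[0,0,0],12],
  [[0,0,0],[0,0,0],16],
  [[0,0,0],[0,0,0],24],
  [[0,0,0],[0,0,0],36],
  [[0,0,0],[0,0,0],44],
  [[0,0,0],[0,0,0],44],
  [[0,0,5],[0,0,0],44],
  [[0,0,20],[0,0,0],44],
  [[0,0,40],[0,0,0],44],
  [[0,0,50],[0,0,0],44],
  [[0,0,50],[0,0,0],44],
  [[-20,-40,20],[0,0,0],44],
  [[-20,-55,0],[0,0,0],44],
  [[0,-60,0],[0,0,0],44],
  [[0,-60,0],[0,0,0],44],
  [[0,-60,0],[0,0,0],44],
  [[0,-40,0],[0,0,0],44],
  [[0,0,0],[0,0,0],44],
])

```text
time_s: 26.28
ee_pos: [0.5097, -0.1156, 0.2975]
eef_rot: [-3.141, 0.029, -0.002]
force: [0.4, 0.3, -0.3]
gripper_width: 0.0441
finger_force: 0.0
```

```bash
python3 - <<'E'
from h import *
a=get_image("top")[:,:,::-1];b=get_image("side")[:,:,::-1]
cv2.imwrite("pics/t4.png",a);cv2.imwrite("pics/s4.png",b)
f=lambda I,x,y:cv2.resize(I[y:y+60,x:x+40],(400,600),interpolation=cv2.INTER_CUBIC)
cv2.imwrite("pics/c5.png",np.hstack([f(a,202,185),f(b,252,150)]))
print(state()["ee_pos"])
E
```

```text
[ 0.51026549 -0.11207908  0.29697391]
```

View pics/c5.png

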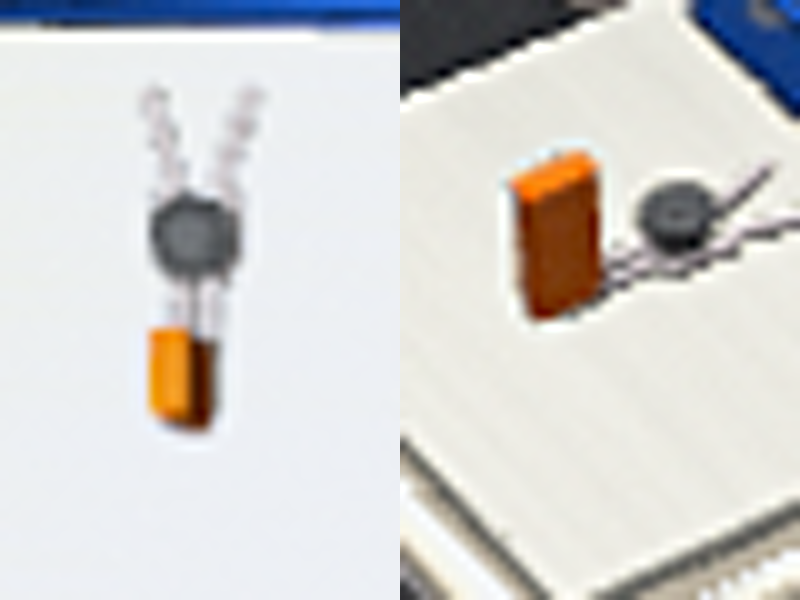

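The picture shows the clip flat, with the post's head (top crop (195,237), i.e. pixel (221,208)) between its closed legs. The tab stands upright behind the post, and the tips reach about 44 mm beyond it, which matches home. Handing in.

```bash
python3 -c "
from station import *
print(sign_off())"
```

```text
the job is handed in; nothing more can be done
None
```

I snapped the clip onto the post and pushed it fully home (about 8.5 N at the stop), then released it, moved the arm clear and handed the job in at about 26 s; `sign_off()` gave no verdict.

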